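Unclip the filter cover and take out the used filter

TASK

Squeeze the two snap tabs of the sloping filter cover together so that it unclips, lift it off the filter housing and lay it flat, tabs up, in the low metal tray. Then pull the used filter out of the housing by its handle and set it flat, handle up, in the deeper grey plastic bin. Set both down rather than dropping them, and leave the bottle, the spray can and the tin standing where they are.

Things in the scene. Friction and masses are not known exactly. Their poses are not given: they have to be found in the camera images.
- housing: fixed grey metal filter housing on a dark base plate (175 x 116 mm), about 170 mm high with its cover on. Origin: on the worktop straight below the centre of its mouth; z up, y across; its front, where the mouth slopes down, looks to its -x. It reaches from x = -0.065 to +0.12.
- housing_mouth (a point): centre of the housing's mouth, 125 mm above the worktop. z: outward normal, leaning 25 degrees from vertical to the housing's front; x runs up the slope, y across. The box behind it is 124 (x) by 100 (y) mm inside, 78 mm deep, walls 5 mm; ledges 2 to 8 mm under the mouth, 50 mm long in x, narrow it to 90 mm in y. Cover and filter come out straight along z.
- cover: loose grey clip-on cover, 144 (x) x 119 (y) mm, 18 mm deep, 0.16 kg. Origin: centre of its skirt's lower rim, on which it stands, 14 mm inside the mouth while clipped on; z out of its top. Two upright tabs on top, 28 mm long (x), 5 mm thick, to 50 mm over the origin, outer faces at y = +-30 mm. Hooks hold it until both are squeezed in over 6 mm; at their stops (44 mm apart) the tabs carry it.
- cover_grip (a point): point midway between the two tabs, 40 mm over the cover's origin (22 mm over its top face); same axes as the cover. Squeeze here along y with the fingers pointing along -z.
- tab_left (a joint): how far the tab on the cover's +y side is squeezed inward: 0 free, 0.008 m at its stop; its spring pushes back with 4 N at 0 and 8 N at the stop.
- tab_right (a joint): the same for the tab on the -y side.
- filter: loose used filter cassette in the housing, under the cover; grey frame, white pleats, 118 (x) x 82 (y) x 24 mm, 0.18 kg, with a loop handle on top reaching to 58 mm. Origin: centre of its underside, which rests 78 mm behind the mouth plane on the housing's inner floor; z toward the mouth.
- filter_grip (a point): middle of the filter's handle bar, 51 mm over the filter's origin, 27 mm inside the mouth plane at the start. The bar is 12 mm thick (y), 14 mm high (from 44 to 58 mm over the origin) and 68 mm long (x); same axes as the filter.
- tray: fixed low open metal tray, 198 (x) x 168 (y) x 22 mm outside, 190 x 160 mm inside, floor 4 to 5 mm thick. Origin: centre of its underside on the worktop.
- bin: fixed deeper open grey plastic bin, 170 (x) x 140 (y) x 50 mm outside, 160 x 130 mm inside, floor about 5 mm thick. Origin: centre of its underside on the worktop.
- bottle: loose tall dark bottle, 82 mm diameter, 295 mm high, standing beside and behind the housing. Origin: centre of its underside. Leave it alone.
- spray: loose spray can, 67 mm diameter, 225 mm high, standing on the other side. Origin: centre of its underside. Leave it alone.
- tin: loose small tin, 58 mm diameter, 72 mm high, standing between the robot and the housing. Origin: centre of its underside. Leave it alone.

How it is judged:
By the outcome, as a careful person would: the job done as asked, in the order asked, and still so for the second after the job is handed in, with the robot touching nothing.
It also fails if it takes over 69 s, if anything falls off the work surface, if the arm or the gripper's body presses on something with over 40 N, if the wrist force passes 120 N, or if a joint passes its speed limit or range.

ROBOT

A 7-joint arm with a two-finger parallel gripper is mounted at the origin on a cart in front of the work surface, level with it; the furniture and walls round the work are solid. World frame = base frame: x ahead of the robot, y to its left, z up, the work surface at z = 0. Lengths are in m, angles in degrees, forces in N, time in s.
With the tool pointing down it reaches from about 0.425 to 0.875 m from the base axis. Payload 4.7 kg.
Tool frame: the origin (TCP) lies between the finger pads; the fingertips stand 8 mm ahead of it and the grasp point (between the pads) lies 11 mm behind it (env.tip_extent is the distance from the TCP to the fingertips, in m); z points along the fingers, y is the line along which they close (so a half turn about z gives the same grasp; the last joint's range is limited). The gripper opens to 87 mm and grips with 3 to 60 N. Pads are 19 mm wide; open, the fingers measure 117 mm over their backs; the gripper's body (75 mm by 190 mm) begins 51 mm behind the grasp point.
Start: joints at [75.178, 18.392, -4.016, 83.108, 1.295, 78.541, -3.26], TCP at [0.175, -0.626, 0.231] pointing down, gripper open.
Joint ranges: [-163.93, 163.93], [-17.29, 119.83], [-79.2, 71.16], [3.27, 140.29], [-89.18, 269.18], [5.43, 117.66], [-154.24, 154.24]. Speed limits (degrees/s): [147.25, 147.25, 180, 180, 180, 180, 180].

INTERFACE

Orientations are given as [roll, pitch, yaw] about the fixed x, y, z axes, in that order (R = Rz(yaw) Ry(pitch) Rx(roll)).
In Python, from cell import sensors, vision, workorder, env gives the robot as it stands.
- The arm moves only by the tool drive_tool, never from a script. Its argument "moves" is a list of rows, each an object of numbers: "x", "y", "z": the shift along the tool's x, y, z in mm; "rx", "ry", "rz": the turn, a rotation vector about the tool's x, y, z in rad; "fingers": the closure, from -1 (fully open) to 1 (shut). In form: [{"x": .., "y": .., "z": .., "rx": .., "ry": .., "rz": .., "fingers": ..}, ...]. A call has 1 to 20 rows; each row is the pose to reach, as a shift and turn from the pose commanded when the call began, along the tool's axes at that moment; what a row does not reach only later rows make up. A row lasts 1/8 s, in which the tool goes at most 62.5 mm and 10.7 degrees, less where a joint would pass 70% of its speed; a pose out of reach is approached as far as the arm can. A call with a gripper value outside its range is refused whole. The fingers move at their own pace and stop on an object; "force" is the grip in N (left out, the last holds). Time passes only in rows, so rows that repeat a pose let the fingers close. It gives the time, the measured TCP pose, the force, the opening and the grip force at its end, in the units of the state.
- sensors.get_obs(): the state, without advancing time (a new reading comes with each control period).
- vision.read_camera(name): name is "side" or "top"; returns a dict with "image" (400x640x3 uint8, red, green, blue), "fx", "fy", "cx", "cy" (pixels), "R" (3x3) and "t" (3): a world point X has camera coordinates R X + t. Camera axes: x right, y down, z forward; pixel columns grow to the right and rows downward; lengths in m; the calibration is good to about 2 mm. A picture is of the moment at which its call begins. There is no depth.
- workorder.sign_off(): hands the job in; it is judged then, once.
The state is a dict: "time_s": time; "qpos": joint angles; "joint_velocities": joint speeds; "effort": joint torques, N m; "tool_pos": TCP position; "tool_rot": TCP orientation; "force": force on the tool from outside, world axes, zero at the start; "wrist_torque": the same for the moment, N m; "grip_width": finger opening in m; "grasp_force": force on a finger pad.
Only numpy, scipy, OpenCV 4.12 (cv2) and the standard library are available. Lean on these libraries where they do the work, as an engineer would, in place of code of your own. Each camera call takes 0.05 s, during which the arm holds its last target. There are 200 camera calls.

## Working session

There is one attempt and no reset: what is moved stays moved. The work goes in short steps, Python scripts to look and compute and a tool call to move; the robot and the scene stay as the last step left them, time stands still between calls to the robot, and variables do not carry over. Pictures are saved under pics/ and viewed, at most 10 in all, crops included, and the job is handed in when it is done.

Besides the shell and the picture viewer there is one more tool, called after "Request:" in YAML: its name, and indented under it one key for each argument. drive_tool: Moves the arm, as the interface text tells. Its arguments: {"type":"object","properties":{"moves":{"type":"array"},"force":{"type":"number"}},"required":["moves"]}

```bash
mkdir -p pics; ls
python3 - <<'E'
from cell import sensors, vision, workorder, env
import cv2,numpy as np
o=sensors.get_obs()
for k in('time_s','tool_pos','tool_rot','grip_width'):print(k,o[k])
for n in('side','top'):
    c=vision.read_camera(n);cv2.imwrite(f'pics/{n}0.png',cv2.resize(c['image'][:,:,::-1],(800,500),interpolation=cv2.INTER_CUBIC))
    cv2.imwrite(f'raw_{n}.png',c['image'][:,:,::-1])
    print(n,c['fx'],c['fy'],c['cx'],c['cy'],np.round(c['R'],4).tolist(),np.round(c['t'],4).tolist(),'campos',-c['R'].T@c['t'])
    np.savez(f'cal_{n}.npz',**{k:c[k] for k in c if k!='image'})
E
```

```text
pics
time_s 0.0
tool_pos [ 0.17492688 -0.62546885  0.22946518]
tool_rot [-1.79892832e+02  6.63479188e-03  1.56311345e+01]
grip_width 0.08674829928016549
side 364.3001423314062 364.3001423314062 317.2895140124671 198.5798498350422 [[-0.9822, -0.1873, 0.013], [-0.1171, 0.5569, -0.8223], [0.1468, -0.8092, -0.5689]] [0.5459, 0.1806, 1.1168] campos [0.3934409  0.90536481 0.77675859]
top 437.1380924615976 437.1380924615976 320.64290480504013 197.08386325960532 [[-0.0006, -1.0, -0.0017], [-0.9821, 0.0009, -0.1885], [0.1885, 0.0016, -0.9821]] [-0.012, 0.5873, 1.0585] campos [ 0.37720324 -0.01419678  1.15024019]
```

View pics/side0.png

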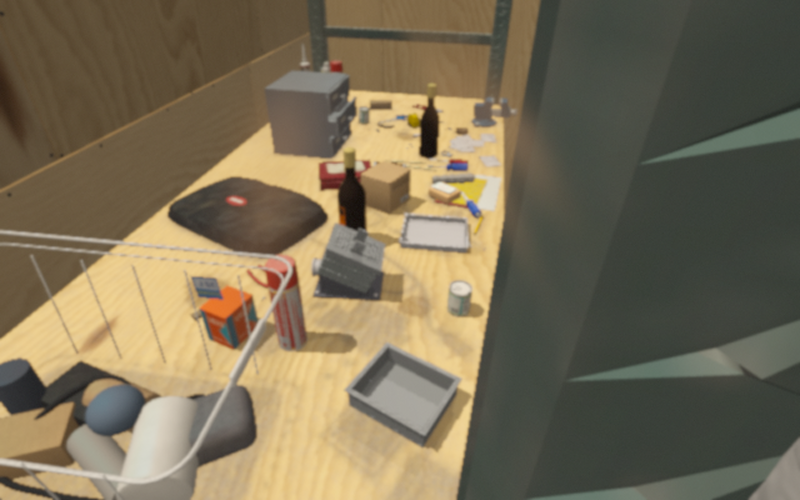

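View pics/top0.png

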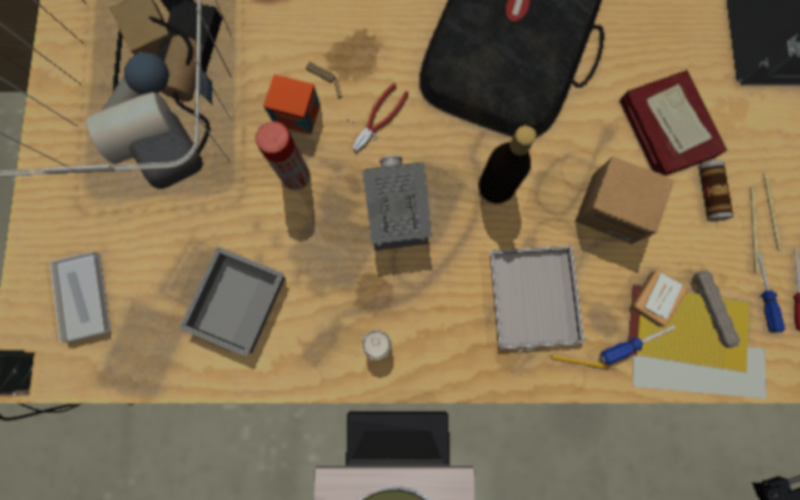

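Side view: housing about (350,262) of 800x500, bin (403,390), tray (435,232), tin (459,297), spray (287,303), bottle (351,195). Top view: housing (398,205), tabs about (383/412,210), bin (235,302), tray (537,298). Now enlarged crops.

Run:
```python
import cv2,numpy as np
def crop(n,x,y,w,h,s):
    im=cv2.imread(f'raw_{n}.png')[y:y+h,x:x+w]
    im=cv2.resize(im,None,fx=s,fy=s,interpolation=cv2.INTER_CUBIC)
    for i in range(0,w,10):
        cv2.line(im,(i*s,0),(i*s,6 if i%50 else 14),(0,255,255),1); cv2.putText(im,str(x+i),(i*s,20),0,.3,(0,255,255),1)
    for j in range(0,h,10):
        cv2.line(im,(0,j*s),(6,j*s),(0,255,255),1); cv2.putText(im,str(y+j),(8,j*s+4),0,.3,(0,255,255),1)
    return im
cv2.imwrite('pics/h1.png',np.hstack([crop('top',280,120,76,84,5),crop('side',245,170,80,84,5)]))
a=crop('side',270,270,110,85,3);b=crop('side',310,160,90,100,3)
t=crop('top',385,190,90,95,3);u=crop('top',140,190,100,100,3)
W=np.zeros((600,700,3),np.uint8)
W[:255,:330]=a;W[:300,340:610]=b;W[300:585,340:610]=t;W[300:600,:300]=u
cv2.imwrite('pics/tb.png',W)
```

```text
(no output)
```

View pics/h1.png

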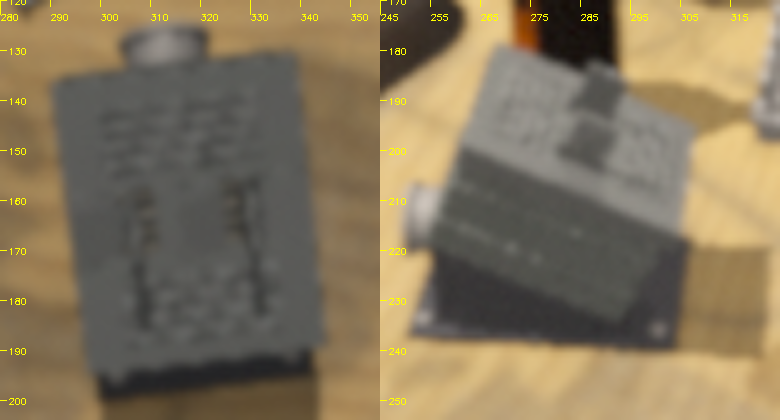

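View pics/tb.png

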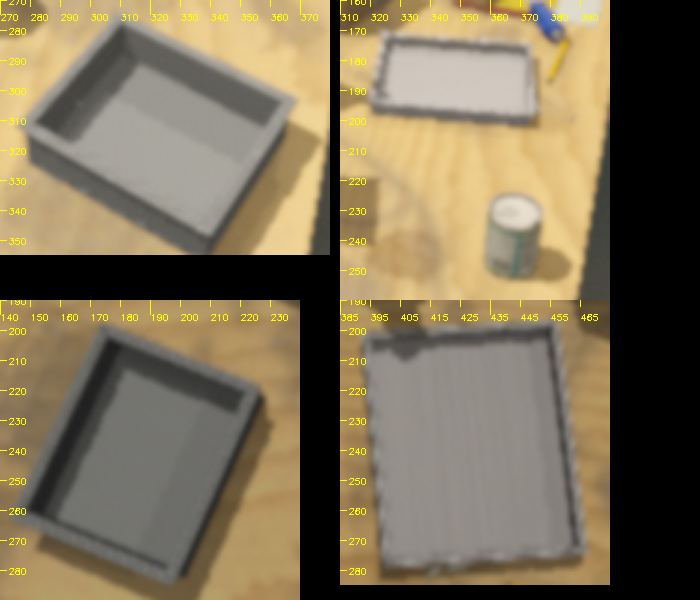

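```bash
cat > geo.py <<'E'
import numpy as np
from scipy.optimize import least_squares
from scipy.spatial.transform import Rotation as Ro
cal={n:dict(np.load(f'cal_{n}.npz')) for n in('top','side')}
def proj(n,X):
    c=cal[n];p=np.atleast_2d(X)@c['R'].T+c['t']
    return np.c_[c['fx']*p[:,0]/p[:,2]+c['cx'],c['fy']*p[:,1]/p[:,2]+c['cy']]
def tri(a,b):
    f=lambda X:np.r_[proj('top',X)[0]-a,proj('side',X)[0]-b]
    r=least_squares(f,[.5,0,.1]);return r.x,r.fun
def rect(a,b):return np.array([[a,b,0],[a,-b,0],[-a,-b,0],[-a,b,0]])/2
def fit(loc,top,side,R0=np.eye(3),x0=(.5,0,.1,0)):
    T=lambda p:(Ro.from_euler('z',p[3]).as_matrix()@R0@loc.T).T+p[:3]
    f=lambda p:np.r_[(proj('top',T(p))-top).ravel(),(proj('side',T(p))-side).ravel()]
    r=least_squares(f,x0);return r.x,r.fun.reshape(2,-1,2)
E
python3 - <<'E'
from geo import *
np.set_printoptions(precision=4,suppress=True)
R0=Ro.from_euler('y',-25,degrees=True).as_matrix()
# order (+x+y),(+x-y),(-x-y),(-x+y)
ct=np.array([[290.4,137],[339.6,130.4],[345.6,189],[297.6,194]]);cs=np.array([[262,199],[268.6,179],[307.4,194.4],[306,217.6]])
p,r=fit(rect(.144,.119),ct,cs,R0);print('cover top',p,np.degrees(p[3]));print(r)
for a,b in zip(ct,cs):print(*tri(a,b))
Rc=Ro.from_euler('z',p[3]).as_matrix()@R0
for s in(1,-1):
  for dx in(.014,-.014):
    X=p[:3]+Rc@[dx,s*.030,.032];print('tab',s,dx,X,proj('top',X)-[280,120],proj('side',X)-[245,170])
print('grip',p[:3]+Rc@[0,0,.022],'expected top centre h',.125+.004*np.cos(np.radians(25)))
bt=np.array([[173.3,200],[226.7,221],[200,284.3],[146,261.7]]);bs=np.array([[278.3,312.7],[312.3,278.3],[369,303.3],[339.3,350]])
for nm,a,b,t,s in(('bin',.17,.14,bt,bs),('tray',.198,.168,np.array([[394,201.7],[456.7,198.3],[466,273.3],[400,277.3]]),np.array([[320.7,195],[325,172.3],[374.3,175],[375.7,199]]))):
  p,r=fit(rect(a,b),t,s);print(nm,p,np.degrees(p[3]));print(r.reshape(2,-1))
print('tin',*tri([300.8,270.4],[368.7,230]));print('spray',*tri([217.6,108],[227,210]));print('bottle',*tri([420,108],[279,124]))
E
```

```text
cover top [ 0.6578 -0.0072  0.1262  0.1304] 7.472603392201355
[[[-0.4211 -0.4991]
  [-0.0576 -0.1604]
  [ 0.2824 -0.3681]
  [ 0.3645  0.8356]]

 [[-0.2877  0.1459]
  [-0.1628 -0.7178]
  [ 1.1777  1.1439]
  [-0.445  -0.2269]]]
[0.7138 0.0593 0.1565] [-0.0121 -0.1013  0.1211  0.0404]
[ 0.7305 -0.058   0.1539] [ 0.0148  0.1233 -0.1601 -0.0536]
[ 0.601  -0.0737  0.1   ] [-0.0536 -0.8021  1.0517  0.2668]
[0.5859 0.0441 0.0961] [ 0.0366  0.5736 -0.6927 -0.1726]
tab 1 0.014 [0.653  0.0224 0.1612] [[25.6737 41.0496]] [[40.0481 23.3406]]
tab 1 -0.014 [0.6279 0.0191 0.1493] [[27.1889 52.7194]] [[48.4885 26.9295]]
tab -1 0.014 [ 0.6608 -0.0371  0.1612] [[51.0683 37.8059]] [[42.5272 12.8006]]
tab -1 -0.014 [ 0.6357 -0.0404  0.1493] [[52.4124 49.4817]] [[50.5961 16.2887]]
grip [ 0.6485 -0.0084  0.1462] expected top centre h 0.1286252311481466
bin [ 0.4763  0.3277  0.0422 -0.378 ] -21.65681727415999
[[ 2.3735  0.585  -1.3964 -0.5782 -2.4778 -0.8512  0.8014  0.804 ]
 [ 1.1486  0.7265 -1.2605 -0.8896 -1.0037  1.9288  1.0834 -2.1241]]
tray [ 0.4885 -0.2937  0.0167  0.0614] 3.5152262781335932
[[-0.702   0.0385  0.0499 -0.4609  0.0985  0.5838  0.5377  0.7279]
 [-0.0622 -0.3607  0.519  -0.3498 -0.1905  0.6469 -1.5607  0.0401]]
tin [0.3982 0.0359 0.0726] [-0.0173  1.8298 -2.2707 -0.3203]
spray [0.7544 0.2174 0.2263] [ 0.2394  1.5351 -1.6399 -0.643 ]
bottle [ 0.737  -0.2237  0.2749] [ 0.0287  0.2203 -0.3391 -0.1192]
```

```bash
cat >> geo.py <<'E'
def tool(yaw,pitch=0): # fingers along -z of the object, y=-y object
    return Ro.from_euler('xyz',[180,pitch,yaw],degrees=True).as_matrix()
def delta(pos,R):
    from cell import sensors
    o=sensors.get_obs();Rn=Ro.from_euler('xyz',o['tool_rot'],degrees=True).as_matrix()
    s=Rn.T@(np.array(pos)-o['tool_pos'])*1e3;w=Ro.from_matrix(Rn.T@R).as_rotvec()
    print('shift',np.round(s,1),'rot',np.round(w,4),'deg',np.degrees(np.linalg.norm(w)).round(1),'at',o['tool_pos'].round(4),o['tool_rot'].round(2),'t',o['time_s'])
    return s,w
E
python3 - <<'E'
from geo import *
np.set_printoptions(precision=4,suppress=True)
R0=Ro.from_euler('y',-25,degrees=True).as_matrix()
def fitz(loc,top,side,z,R0=np.eye(3)):
    T=lambda p:(Ro.from_euler('z',p[2]).as_matrix()@R0@loc.T).T+[p[0],p[1],z]
    f=lambda p:np.r_[(proj('top',T(p))-top).ravel(),(proj('side',T(p))-side).ravel()]
    r=least_squares(f,[.5,0,0]);return r.x,np.abs(r.fun).max()
ct=np.array([[290.4,137],[339.6,130.4],[345.6,189],[297.6,194]]);cs=np.array([[262,199],[268.6,179],[307.4,194.4],[306,217.6]])
p,r=fitz(rect(.144,.119),ct,cs,.1286,R0);print(p,r)
bt=np.array([[173.3,200],[226.7,221],[200,284.3],[146,261.7]]);bs=np.array([[278.3,312.7],[312.3,278.3],[369,303.3],[339.3,350]])
print('bin',fitz(rect(.17,.14),bt,bs,.05))
yaw=np.degrees(p[2]);Rc=Ro.from_euler('z',p[2]).as_matrix()@R0
g=np.r_[p[:2],.1286]+Rc@[0,0,.022];print('grip',g,'yaw',yaw,'mouth',np.r_[p[:2],.1286]-Rc[:,2]*.004)
R=tool(yaw,-25);print(R-Rc*[1,-1,-1])
tcp=lambda b:g+Rc[:,2]*(b-.011)
print(tcp(.1));delta(tcp(.1),R);delta([.35,-.3,.35],R)
E
```

```text
[ 0.6572 -0.0067  0.1303] 1.312693061908135
bin (array([ 0.4757,  0.3289, -0.3784]), np.float64(3.8380237115203215))
grip [ 0.648  -0.0079  0.1485] yaw 7.466616881763772 mouth [ 0.6589 -0.0065  0.125 ]
[[-0. -0. -0.]
 [-0.  0. -0.]
 [-0.  0.  0.]]
[ 0.6107 -0.0128  0.2292]
shift [ 584.7 -472.7    1.1] rot [-0.0327  0.4358  0.1398] deg 26.3 at [ 0.175  -0.6255  0.2296] [-179.91    0.     15.63] t 0.1
shift [ 256.3 -266.5 -120. ] rot [-0.0327  0.4358  0.1398] deg 26.3 at [ 0.175  -0.6255  0.2296] [-179.91    0.     15.63] t 0.1
```

Request:
drive_tool:
  moves:
    - {"x": 50,"y": -50,"z": -25,"rx": -0.005,"ry": 0.06,"rz": 0.02,"fingers": -1}
    - {"x": 90,"y": -90,"z": -50,"rx": -0.01,"ry": 0.12,"rz": 0.04}
    - {"x": 130,"y": -130,"z": -75,"rx": -0.015,"ry": 0.18,"rz": 0.06}
    - {"x": 170,"y": -170,"z": -95,"rx": -0.02,"ry": 0.24,"rz": 0.08}
    - {"x": 215,"y": -215,"z": -110,"rx": -0.025,"ry": 0.3,"rz": 0.1}
    - {"x": 256,"y": -266,"z": -120,"rx": -0.0327,"ry": 0.4358,"rz": 0.1398}
    - {"x": 300,"y": -295,"z": -115,"rx": -0.0327,"ry": 0.4358,"rz": 0.1398}
    - {"x": 345,"y": -325,"z": -100,"rx": -0.0327,"ry": 0.4358,"rz": 0.1398}
    - {"x": 390,"y": -355,"z": -85,"rx": -0.0327,"ry": 0.4358,"rz": 0.1398}
    - {"x": 435,"y": -385,"z": -65,"rx": -0.0327,"ry": 0.4358,"rz": 0.1398}
    - {"x": 480,"y": -415,"z": -45,"rx": -0.0327,"ry": 0.4358,"rz": 0.1398}
    - {"x": 525,"y": -440,"z": -25,"rx": -0.0327,"ry": 0.4358,"rz": 0.1398}
    - {"x": 565,"y": -462,"z": -8,"rx": -0.0327,"ry": 0.4358,"rz": 0.1398}
    - {"x": 585,"y": -473,"z": 1,"rx": -0.0327,"ry": 0.4358,"rz": 0.1398}
    - {"x": 585,"y": -473,"z": 1,"rx": -0.0327,"ry": 0.4358,"rz": 0.1398}
    - {"x": 585,"y": -473,"z": 1,"rx": -0.0327,"ry": 0.4358,"rz": 0.1398}
  force: 30

```text
invalid input at $.moves[1]: expected keys x, y, z, rx, ry, rz, fingers
```

```bash
cat >> geo.py <<'E'
yaw=7.467;Rc=Ro.from_euler('zyx',[yaw,-25,0],degrees=True).as_matrix();G=np.array([.648,-.0079,.1485]);M=np.array([.6589,-.0065,.125])
tcp=lambda b:G+Rc[:,2]*(b-.011)
E
python3 - <<'E'
from geo import *
from cell import vision
import cv2
delta(tcp(.1),tool(yaw,-25));delta(tcp(0),tool(yaw,-25))
L=[]
for n,x,y in(('top',250,90),('side',220,120)):
    c=vision.read_camera(n);L.append(cv2.resize(c['image'][y:y+130,x:x+130,::-1],None,fx=3,fy=3,interpolation=cv2.INTER_CUBIC))
import numpy as np;cv2.imwrite('pics/a1.png',np.hstack(L))
E
```

```text
shift [ 585.7 -477.5    1.2] rot [-0.0327  0.4358  0.1398] deg 26.3 at [ 0.175  -0.6255  0.2296] [-179.91    0.     15.63] t 0.1
shift [ 626.4 -466.    91.8] rot [-0.0327  0.4358  0.1398] deg 26.3 at [ 0.175  -0.6255  0.2296] [-179.91    0.     15.63] t 0.1
```

View pics/a1.png

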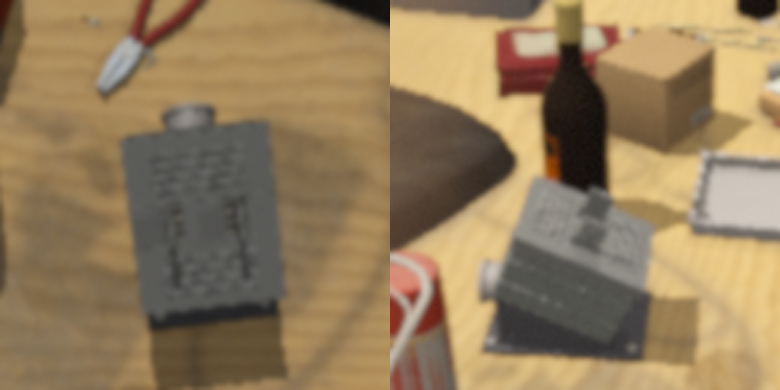

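The picture is unchanged (the call was refused): tabs at about (175,240) and (243,235) in the left crop, consistent with the fit.

Request:
drive_tool:
  moves:
    - {"x": 50,"y": -50,"z": -25,"rx": -0.005,"ry": 0.06,"rz": 0.02,"fingers": -1}
    - {"x": 90,"y": -90,"z": -50,"rx": -0.01,"ry": 0.12,"rz": 0.04,"fingers": -1}
    - {"x": 130,"y": -130,"z": -75,"rx": -0.015,"ry": 0.18,"rz": 0.06,"fingers": -1}
    - {"x": 170,"y": -170,"z": -95,"rx": -0.02,"ry": 0.24,"rz": 0.08,"fingers": -1}
    - {"x": 215,"y": -215,"z": -110,"rx": -0.025,"ry": 0.3,"rz": 0.1,"fingers": -1}
    - {"x": 256,"y": -266,"z": -120,"rx": -0.0327,"ry": 0.4358,"rz": 0.1398,"fingers": -1}
    - {"x": 300,"y": -295,"z": -115,"rx": -0.0327,"ry": 0.4358,"rz": 0.1398,"fingers": -1}
    - {"x": 345,"y": -325,"z": -100,"rx": -0.0327,"ry": 0.4358,"rz": 0.1398,"fingers": -1}
    - {"x": 390,"y": -355,"z": -85,"rx": -0.0327,"ry": 0.4358,"rz": 0.1398,"fingers": -1}
    - {"x": 435,"y": -385,"z": -65,"rx": -0.0327,"ry": 0.4358,"rz": 0.1398,"fingers": -1}
    - {"x": 480,"y": -415,"z": -45,"rx": -0.0327,"ry": 0.4358,"rz": 0.1398,"fingers": -1}
    - {"x": 525,"y": -440,"z": -25,"rx": -0.0327,"ry": 0.4358,"rz": 0.1398,"fingers": -1}
    - {"x": 565,"y": -462,"z": -8,"rx": -0.0327,"ry": 0.4358,"rz": 0.1398,"fingers": -1}
    - {"x": 585,"y": -473,"z": 1,"rx": -0.0327,"ry": 0.4358,"rz": 0.1398,"fingers": -1}
    - {"x": 585,"y": -473,"z": 1,"rx": -0.0327,"ry": 0.4358,"rz": 0.1398,"fingers": -1}
    - {"x": 585,"y": -473,"z": 1,"rx": -0.0327,"ry": 0.4358,"rz": 0.1398,"fingers": -1}
  force: 30

```text
time_s: 2.2
tool_pos: [0.6106, -0.0139, 0.2296]
tool_rot: [179.9, -25.0, 7.5]
force: [0.0, -0.8, -0.2]
grip_width: 0.0869
grasp_force: 0.0
```

```bash
sed -i "s/'zyx',\[yaw,-25,0\]/'ZYX',[yaw,-25,0]/" geo.py
python3 - <<'E'
from geo import *
from cell import vision
import cv2
delta(tcp(.1),tool(yaw,-25));delta(tcp(0),tool(yaw,-25))
L=[]
for n,x,y in(('top',250,90),('side',220,120)):
    c=vision.read_camera(n);L.append(cv2.resize(c['image'][y:y+130,x:x+130,::-1],None,fx=3,fy=3,interpolation=cv2.INTER_CUBIC))
cv2.imwrite('pics/a2.png',np.hstack(L))
E
```

```text
shift [ 0.1 -1.1  0.5] rot [0.0023 0.0002 0.    ] deg 0.1 at [ 0.6106 -0.0139  0.2296] [179.87 -24.99   7.47] t 2.2
shift [ 1.000e-01 -1.300e+00  1.005e+02] rot [0.0023 0.0002 0.    ] deg 0.1 at [ 0.6106 -0.0139  0.2296] [179.87 -24.99   7.47] t 2.2
```

View pics/a2.png

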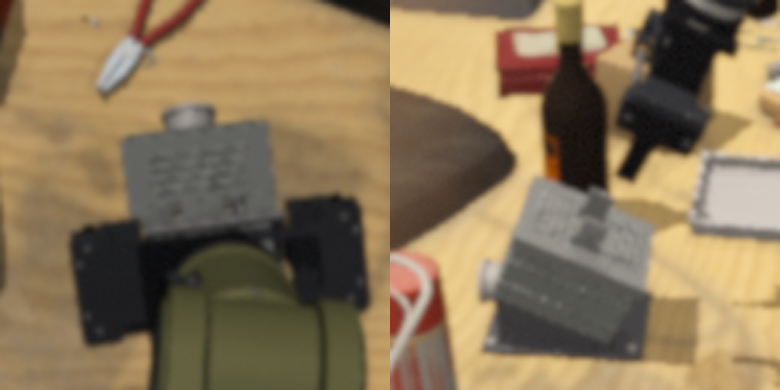

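The gripper is above and in line with the cover (body centred about (218,285) left crop, fingers at (637,155) in the right one). Descend along the tool axis.

Request:
drive_tool:
  moves:
    - {"x": 0,"y": -1,"z": 25,"rx": 0,"ry": 0,"rz": 0,"fingers": -1}
    - {"x": 0,"y": -1,"z": 50,"rx": 0,"ry": 0,"rz": 0,"fingers": -1}
    - {"x": 0,"y": -1,"z": 65,"rx": 0,"ry": 0,"rz": 0,"fingers": -1}
    - {"x": 0,"y": -1,"z": 75,"rx": 0,"ry": 0,"rz": 0,"fingers": -1}
    - {"x": 0,"y": -1,"z": 83,"rx": 0,"ry": 0,"rz": 0,"fingers": -1}
    - {"x": 0,"y": -1,"z": 90,"rx": 0,"ry": 0,"rz": 0,"fingers": -1}
    - {"x": 0,"y": -1,"z": 95,"rx": 0,"ry": 0,"rz": 0,"fingers": -1}
    - {"x": 0,"y": -1,"z": 99,"rx": 0,"ry": 0,"rz": 0,"fingers": -1}
    - {"x": 0,"y": -1,"z": 99,"rx": 0,"ry": 0,"rz": 0,"fingers": -1}
  force: 30

```text
time_s: 3.42
tool_pos: [0.6523, -0.0065, 0.1395]
tool_rot: [179.9, -25.0, 7.5]
force: [-0.1, -0.2, -0.2]
grip_width: 0.087
grasp_force: 0.0
```

Request:
drive_tool:
  moves:
    - {"x": 0,"y": 0,"z": 0,"rx": 0,"ry": 0,"rz": 0,"fingers": 1}
    - {"x": 0,"y": 0,"z": 0,"rx": 0,"ry": 0,"rz": 0,"fingers": 1}
    - {"x": 0,"y": 0,"z": 0,"rx": 0,"ry": 0,"rz": 0,"fingers": 1}
    - {"x": 0,"y": 0,"z": 0,"rx": 0,"ry": 0,"rz": 0,"fingers": 1}
    - {"x": 0,"y": 0,"z": 0,"rx": 0,"ry": 0,"rz": 0,"fingers": 1}
    - {"x": 0,"y": 0,"z": 0,"rx": 0,"ry": 0,"rz": 0,"fingers": 1}
    - {"x": 0,"y": 0,"z": 0,"rx": 0,"ry": 0,"rz": 0,"fingers": 1}
    - {"x": 0,"y": 0,"z": 0,"rx": 0,"ry": 0,"rz": 0,"fingers": 1}
  force: 30

```text
time_s: 4.42
tool_pos: [0.6523, -0.0067, 0.1403]
tool_rot: [179.9, -25.0, 7.5]
force: [-4.7, 0.1, 4.6]
grip_width: 0.0428
grasp_force: 30.0
```

Request:
drive_tool:
  moves:
    - {"x": 0,"y": 0,"z": -4,"rx": 0,"ry": 0,"rz": 0,"fingers": 1}
    - {"x": 0,"y": 0,"z": -8,"rx": 0,"ry": 0,"rz": 0,"fingers": 1}
    - {"x": 0,"y": 0,"z": -13,"rx": 0,"ry": 0,"rz": 0,"fingers": 1}
    - {"x": 0,"y": 0,"z": -19,"rx": 0,"ry": 0,"rz": 0,"fingers": 1}
    - {"x": 0,"y": 0,"z": -26,"rx": 0,"ry": 0,"rz": 0,"fingers": 1}
    - {"x": 0,"y": 0,"z": -36,"rx": 0,"ry": 0,"rz": 0,"fingers": 1}
    - {"x": 0,"y": 0,"z": -50,"rx": 0,"ry": 0,"rz": 0,"fingers": 1}
    - {"x": 0,"y": 0,"z": -66,"rx": 0,"ry": 0,"rz": 0,"fingers": 1}
    - {"x": 0,"y": 0,"z": -84,"rx": 0,"ry": 0,"rz": 0,"fingers": 1}
    - {"x": 0,"y": 0,"z": -100,"rx": 0,"ry": 0,"rz": 0,"fingers": 1}
    - {"x": 0,"y": 0,"z": -100,"rx": 0,"ry": 0,"rz": 0,"fingers": 1}
  force: 30

```text
time_s: 5.8
tool_pos: [0.611, -0.0122, 0.2326]
tool_rot: [179.8, -25.2, 7.5]
force: [0.4, -0.3, -2.1]
grip_width: 0.0426
grasp_force: 30.0
```

```bash
cat >> geo.py <<'E'
TR=np.array([.4885,-.2937]);BN=np.array([.476,.3283])
E
python3 - <<'E'
from geo import *
from cell import vision
import cv2
R=tool(3.5)
delta([.55,-.15,.26],R);delta([*TR,.16],R)
L=[]
for n,x,y in(('top',250,90),('side',220,120)):
    c=vision.read_camera(n);L.append(cv2.resize(c['image'][y:y+130,x:x+130,::-1],None,fx=3,fy=3,interpolation=cv2.INTER_CUBIC))
cv2.imwrite('pics/a3.png',np.hstack(L))
E
```

```text
shift [-59.5 128.8 -57.7] rot [-0.0118 -0.4397  0.0685] deg 25.5 at [ 0.611  -0.0122  0.2326] [179.79 -25.2    7.53] t 5.8
shift [-174.3  263.    -0.7] rot [-0.0118 -0.4397  0.0685] deg 25.5 at [ 0.611  -0.0122  0.2326] [179.79 -25.2    7.53] t 5.8
```

View pics/a3.png

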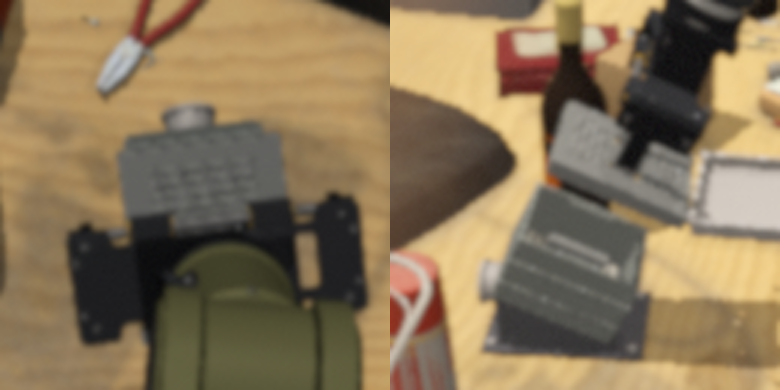

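Cover is off and held (right crop: cover around (620,160), open housing with the filter handle at (580,250)). Carry it to the tray.

Request:
drive_tool:
  moves:
    - {"x": -15,"y": 20,"z": -12,"rx": -0.001,"ry": -0.04,"rz": 0.007,"fingers": 1}
    - {"x": -27,"y": 50,"z": -25,"rx": -0.003,"ry": -0.11,"rz": 0.017,"fingers": 1}
    - {"x": -38,"y": 78,"z": -38,"rx": -0.005,"ry": -0.2,"rz": 0.03,"fingers": 1}
    - {"x": -49,"y": 104,"z": -48,"rx": -0.008,"ry": -0.29,"rz": 0.045,"fingers": 1}
    - {"x": -60,"y": 129,"z": -58,"rx": -0.01,"ry": -0.37,"rz": 0.058,"fingers": 1}
    - {"x": -80,"y": 155,"z": -50,"rx": -0.0118,"ry": -0.4397,"rz": 0.0685,"fingers": 1}
    - {"x": -102,"y": 181,"z": -38,"rx": -0.0118,"ry": -0.4397,"rz": 0.0685,"fingers": 1}
    - {"x": -125,"y": 207,"z": -26,"rx": -0.0118,"ry": -0.4397,"rz": 0.0685,"fingers": 1}
    - {"x": -148,"y": 233,"z": -14,"rx": -0.0118,"ry": -0.4397,"rz": 0.0685,"fingers": 1}
    - {"x": -165,"y": 252,"z": -6,"rx": -0.0118,"ry": -0.4397,"rz": 0.0685,"fingers": 1}
    - {"x": -174,"y": 263,"z": -1,"rx": -0.0118,"ry": -0.4397,"rz": 0.0685,"fingers": 1}
    - {"x": -174,"y": 263,"z": -1,"rx": -0.0118,"ry": -0.4397,"rz": 0.0685,"fingers": 1}
    - {"x": -174,"y": 263,"z": -1,"rx": -0.0118,"ry": -0.4397,"rz": 0.0685,"fingers": 1}
  force: 30

```text
time_s: 7.52
tool_pos: [0.4891, -0.2922, 0.1587]
tool_rot: [-179.9, 0.1, 3.6]
force: [-0.8, 0.4, -1.6]
grip_width: 0.0424
grasp_force: 30.0
```

Run:
```python
from geo import *
from cell import vision
import cv2
R=tool(3.5)
delta([*TR,.0335],R)
L=[]
for n,x,y in(('top',365,160),('side',280,100)):
    c=vision.read_camera(n);L.append(cv2.resize(c['image'][y:y+130,x:x+130,::-1],None,fx=3,fy=3,interpolation=cv2.INTER_CUBIC))
cv2.imwrite('pics/a4.png',np.hstack(L))
```

```text
shift [ -0.5   1.7 125.2] rot [-0.0017  0.0019  0.0021] deg 0.2 at [ 0.4891 -0.2922  0.1587] [-1.799e+02  1.100e-01  3.620e+00] t 7.525
```

View pics/a4.png

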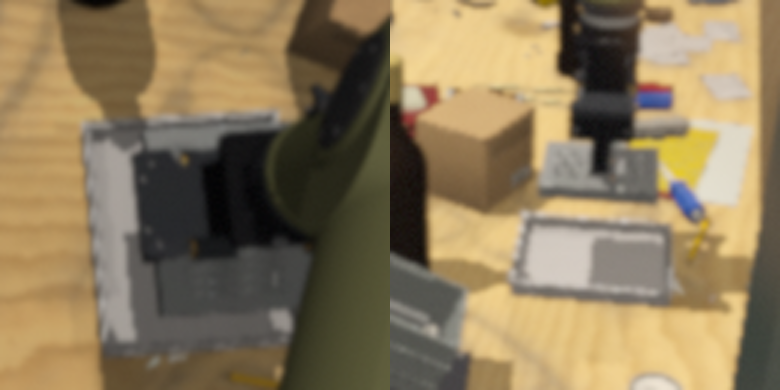

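Cover hangs level above the tray (right crop: cover (600,170), tray (592,255)). Lower it, the last part slowly.

Request:
drive_tool:
  moves:
    - {"x": 0,"y": 2,"z": 20,"rx": 0,"ry": 0.002,"rz": 0.002,"fingers": 1}
    - {"x": 0,"y": 2,"z": 42,"rx": 0,"ry": 0.002,"rz": 0.002,"fingers": 1}
    - {"x": 0,"y": 2,"z": 64,"rx": 0,"ry": 0.002,"rz": 0.002,"fingers": 1}
    - {"x": 0,"y": 2,"z": 84,"rx": 0,"ry": 0.002,"rz": 0.002,"fingers": 1}
    - {"x": 0,"y": 2,"z": 100,"rx": 0,"ry": 0.002,"rz": 0.002,"fingers": 1}
    - {"x": 0,"y": 2,"z": 110,"rx": 0,"ry": 0.002,"rz": 0.002,"fingers": 1}
    - {"x": 0,"y": 2,"z": 115,"rx": 0,"ry": 0.002,"rz": 0.002,"fingers": 1}
    - {"x": 0,"y": 2,"z": 119,"rx": 0,"ry": 0.002,"rz": 0.002,"fingers": 1}
    - {"x": 0,"y": 2,"z": 121,"rx": 0,"ry": 0.002,"rz": 0.002,"fingers": 1}
    - {"x": 0,"y": 2,"z": 121,"rx": 0,"ry": 0.002,"rz": 0.002,"fingers": 1}
  force: 30

```text
time_s: 8.88
tool_pos: [0.4878, -0.2953, 0.0374]
tool_rot: [-179.9, 0.1, 3.4]
force: [0.1, 0.5, -2.3]
grip_width: 0.0425
grasp_force: 30.0
```

Request:
drive_tool:
  moves:
    - {"x": 0,"y": 0,"z": 1,"rx": 0,"ry": 0,"rz": 0,"fingers": 1}
    - {"x": 0,"y": 0,"z": 2,"rx": 0,"ry": 0,"rz": 0,"fingers": 1}
    - {"x": 0,"y": 0,"z": 3,"rx": 0,"ry": 0,"rz": 0,"fingers": 1}
    - {"x": 0,"y": 0,"z": 3,"rx": 0,"ry": 0,"rz": 0,"fingers": 1}
  force: 30

```text
time_s: 9.38
tool_pos: [0.4877, -0.2952, 0.0346]
tool_rot: [-179.9, 0.1, 3.4]
force: [-1.5, 0.5, 0.8]
grip_width: 0.0426
grasp_force: 30.0
```

Request:
drive_tool:
  moves:
    - {"x": 0,"y": 0,"z": 1,"rx": 0,"ry": 0,"rz": 0,"fingers": 1}
    - {"x": 0,"y": 0,"z": 1,"rx": 0,"ry": 0,"rz": 0,"fingers": 1}
    - {"x": 0,"y": 0,"z": 1,"rx": 0,"ry": 0,"rz": 0,"fingers": 0}
    - {"x": 0,"y": 0,"z": 1,"rx": 0,"ry": 0,"rz": 0,"fingers": -0.4}
    - {"x": 0,"y": 0,"z": 1,"rx": 0,"ry": 0,"rz": 0,"fingers": -0.8}
    - {"x": 0,"y": 0,"z": 1,"rx": 0,"ry": 0,"rz": 0,"fingers": -0.8}
    - {"x": 0,"y": 0,"z": 1,"rx": 0,"ry": 0,"rz": 0,"fingers": -0.8}
    - {"x": 0,"y": 0,"z": 1,"rx": 0,"ry": 0,"rz": 0,"fingers": -0.8}
  force: 30

```text
time_s: 10.38
tool_pos: [0.4877, -0.2952, 0.033]
tool_rot: [-179.9, 0.1, 3.4]
force: [-0.4, 0.8, -0.2]
grip_width: 0.077
grasp_force: 0.0
```

Released. Raise straight up, then measure the filter handle.

Request:
drive_tool:
  moves:
    - {"x": 0,"y": 0,"z": -8,"rx": 0,"ry": 0,"rz": 0,"fingers": -0.8}
    - {"x": 0,"y": 0,"z": -25,"rx": 0,"ry": 0,"rz": 0,"fingers": -0.8}
    - {"x": 0,"y": 0,"z": -50,"rx": 0,"ry": 0,"rz": 0,"fingers": -0.8}
    - {"x": 0,"y": 0,"z": -90,"rx": 0,"ry": 0,"rz": 0,"fingers": -0.8}
    - {"x": 0,"y": 0,"z": -140,"rx": 0,"ry": 0,"rz": 0,"fingers": -0.5}
    - {"x": 0,"y": 0,"z": -190,"rx": 0,"ry": 0,"rz": 0,"fingers": 0}
    - {"x": 0,"y": 0,"z": -230,"rx": 0,"ry": 0,"rz": 0,"fingers": 0}
    - {"x": 0,"y": 0,"z": -230,"rx": 0,"ry": 0,"rz": 0,"fingers": 0}

```text
time_s: 11.38
tool_pos: [0.49, -0.2963, 0.2689]
tool_rot: [179.8, -0.4, 3.4]
force: [-0.2, -0.1, -1.1]
grip_width: 0.0478
grasp_force: 0.0
```

Run:
```python
from geo import *
from cell import vision
import cv2
g=M-Rc[:,2]*.027
print('filter grip',g)
# predicted bar top edges ends (7mm over grip), +-6 y, +-34 x
P=np.array([g+Rc@[a,b,.007] for a in(.034,-.034) for b in(.006,-.006)])
print((proj('top',P)-[280,120])*5);print((proj('side',P)-[245,170])*5+[380,0])
pre=g+Rc[:,2]*(.1-.011);print(pre);delta(pre,tool(yaw,-25))
L=[]
for n,x,y,w in(('top',280,120,76),('side',245,170,80)):
    c=vision.read_camera(n);L.append(cv2.resize(c['image'][y:y+84,x:x+w,::-1],None,fx=5,fy=5,interpolation=cv2.INTER_CUBIC))
    if n=='side':S=cv2.resize(c['image'][150:220,300:400,::-1],None,fx=2.56,fy=2.56)
    if n=='top':T=cv2.resize(c['image'][180:290,380:480,::-1],None,fx=1.6,fy=1.6)
A=np.hstack(L);B=np.zeros((180,780,3),np.uint8);B[:S.shape[0],:S.shape[1]]=S[:180];B[:T.shape[0],400:400+T.shape[1]]=T[:180]
cv2.imwrite('pics/a5.png',np.vstack([A,B]))
```

```text
filter grip [ 0.67021393 -0.00501712  0.10052969]
[[168.22117761 140.32998336]
 [192.50662085 137.2456523 ]
 [185.02802937 275.56884864]
 [208.93666948 272.4976465 ]]
[[522.16977371 145.8582285 ]
 [525.13677681 135.10787963]
 [620.78081752 187.1504008 ]
 [622.88199659 176.17955321]]
[ 0.63291987 -0.00990513  0.18119108]
shift [ 159.2 -277.7   87.5] rot [ 0.0196  0.4301 -0.0685] deg 25.0 at [ 0.49   -0.2963  0.2689] [179.76  -0.35   3.43] t 11.375
```

View pics/a5.png

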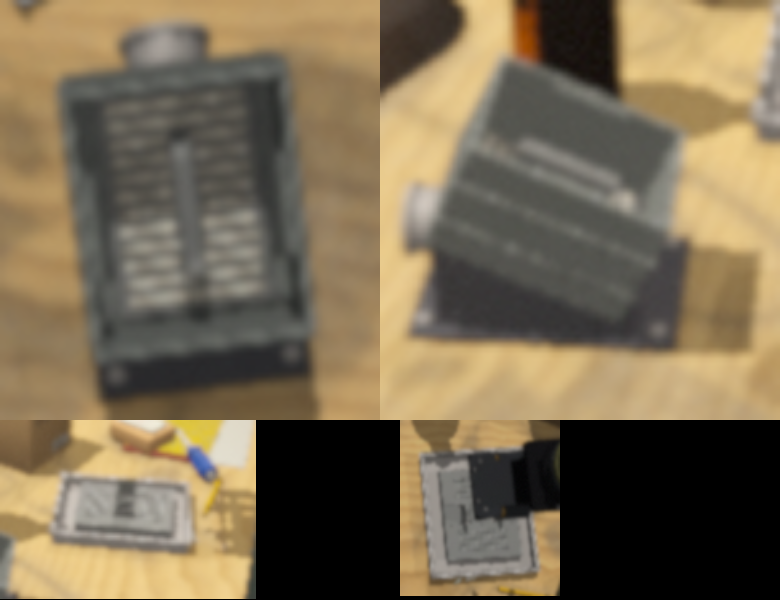

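Bottom insets: cover flat in the tray with tabs up. The bar in the top crop runs (180,140)-(195,275), in the side crop (520,145)-(620,185), within about 1 mm of the prediction. Go to pre-grasp for the filter.

Request:
drive_tool:
  moves:
    - {"x": 10,"y": -45,"z": 0,"rx": 0.001,"ry": 0.03,"rz": -0.005,"fingers": 0}
    - {"x": 22,"y": -85,"z": 0,"rx": 0.003,"ry": 0.08,"rz": -0.012,"fingers": 0}
    - {"x": 38,"y": -125,"z": 0,"rx": 0.006,"ry": 0.14,"rz": -0.022,"fingers": 0}
    - {"x": 56,"y": -165,"z": 5,"rx": 0.01,"ry": 0.22,"rz": -0.034,"fingers": 0}
    - {"x": 78,"y": -200,"z": 10,"rx": 0.014,"ry": 0.3,"rz": -0.047,"fingers": 0}
    - {"x": 102,"y": -230,"z": 25,"rx": 0.017,"ry": 0.38,"rz": -0.06,"fingers": 0}
    - {"x": 128,"y": -258,"z": 50,"rx": 0.0196,"ry": 0.43,"rz": -0.0685,"fingers": 0}
    - {"x": 148,"y": -272,"z": 75,"rx": 0.0196,"ry": 0.43,"rz": -0.0685,"fingers": 0}
    - {"x": 159,"y": -278,"z": 87,"rx": 0.0196,"ry": 0.43,"rz": -0.0685,"fingers": 0}
    - {"x": 159,"y": -278,"z": 87,"rx": 0.0196,"ry": 0.43,"rz": -0.0685,"fingers": 0}
    - {"x": 159,"y": -278,"z": 87,"rx": 0.0196,"ry": 0.43,"rz": -0.0685,"fingers": 0}

```text
time_s: 12.85
tool_pos: [0.6295, -0.009, 0.1762]
tool_rot: [-179.6, -24.5, 7.3]
force: [0.1, 0.3, 0.5]
grip_width: 0.0433
grasp_force: 0.0
```

Run:
```python
from geo import *
g=M-Rc[:,2]*.027
delta(g-Rc[:,2]*.011,tool(yaw,-25))
```

```text
shift [ 5.9  1.8 96.8] rot [-0.0052  0.008  -0.0033] deg 0.6 at [ 0.6295 -0.009   0.1762] [-179.62  -24.54    7.26] t 12.85
```

Request:
drive_tool:
  moves:
    - {"x": 6,"y": 2,"z": 0,"rx": -0.005,"ry": 0.008,"rz": -0.003,"fingers": 0}
    - {"x": 6,"y": 2,"z": 0,"rx": -0.005,"ry": 0.008,"rz": -0.003,"fingers": 0}
    - {"x": 6,"y": 2,"z": 15,"rx": -0.005,"ry": 0.008,"rz": -0.003,"fingers": 0}
    - {"x": 6,"y": 2,"z": 30,"rx": -0.005,"ry": 0.008,"rz": -0.003,"fingers": 0}
    - {"x": 6,"y": 2,"z": 40,"rx": -0.005,"ry": 0.008,"rz": -0.003,"fingers": 0}
    - {"x": 6,"y": 2,"z": 40,"rx": -0.005,"ry": 0.008,"rz": -0.003,"fingers": 0}
    - {"x": 6,"y": 2,"z": 40,"rx": -0.005,"ry": 0.008,"rz": -0.003,"fingers": 0}

```text
time_s: 13.72
tool_pos: [0.6523, -0.0072, 0.1425]
tool_rot: [-180.0, -25.1, 7.5]
force: [-0.2, -0.8, 0.9]
grip_width: 0.0437
grasp_force: 0.0
```

Run:
```python
from geo import *
g=M-Rc[:,2]*.027
delta(g-Rc[:,2]*.011,tool(yaw,-25))
```

```text
shift [-1.5  0.2 56.7] rot [-0.0006 -0.0009  0.0003] deg 0.1 at [ 0.6523 -0.0072  0.1425] [-179.97  -25.05    7.49] t 13.725
```

Request:
drive_tool:
  moves:
    - {"x": -1,"y": 0,"z": 12,"rx": 0,"ry": 0,"rz": 0,"fingers": 0}
    - {"x": -1,"y": 0,"z": 24,"rx": 0,"ry": 0,"rz": 0,"fingers": 0}
    - {"x": -1,"y": 0,"z": 36,"rx": 0,"ry": 0,"rz": 0,"fingers": 0}
    - {"x": -1,"y": 0,"z": 45,"rx": 0,"ry": 0,"rz": 0,"fingers": 0}
    - {"x": -1,"y": 0,"z": 51,"rx": 0,"ry": 0,"rz": 0,"fingers": 0}
    - {"x": -1,"y": 0,"z": 55,"rx": 0,"ry": 0,"rz": 0,"fingers": 0}
    - {"x": -1,"y": 0,"z": 55,"rx": 0,"ry": 0,"rz": 0,"fingers": 0}
    - {"x": -1,"y": 0,"z": 55,"rx": 0,"ry": 0,"rz": 0,"fingers": 0}

```text
time_s: 14.72
tool_pos: [0.6745, -0.0045, 0.0927]
tool_rot: [-180.0, -25.1, 7.5]
force: [0.1, -0.3, -0.5]
grip_width: 0.0433
grasp_force: 0.0
```

Request:
drive_tool:
  moves:
    - {"x": 0,"y": 0,"z": 0,"rx": 0,"ry": 0,"rz": 0,"fingers": 0.5}
    - {"x": 0,"y": 0,"z": 0,"rx": 0,"ry": 0,"rz": 0,"fingers": 1}
    - {"x": 0,"y": 0,"z": 0,"rx": 0,"ry": 0,"rz": 0,"fingers": 1}
    - {"x": 0,"y": 0,"z": 0,"rx": 0,"ry": 0,"rz": 0,"fingers": 1}
    - {"x": 0,"y": 0,"z": 0,"rx": 0,"ry": 0,"rz": 0,"fingers": 1}
    - {"x": 0,"y": 0,"z": 0,"rx": 0,"ry": 0,"rz": 0,"fingers": 1}
  force: 40

```text
time_s: 15.48
tool_pos: [0.6744, -0.0045, 0.0923]
tool_rot: [-180.0, -25.1, 7.5]
force: [-0.2, 0.1, 0.7]
grip_width: 0.0116
grasp_force: 40.0
```

Gripped (bar 12 mm). Pull out along the tool axis.

Request:
drive_tool:
  moves:
    - {"x": 0,"y": 0,"z": -4,"rx": 0,"ry": 0,"rz": 0,"fingers": 1}
    - {"x": 0,"y": 0,"z": -10,"rx": 0,"ry": 0,"rz": 0,"fingers": 1}
    - {"x": 0,"y": 0,"z": -18,"rx": 0,"ry": 0,"rz": 0,"fingers": 1}
    - {"x": 0,"y": 0,"z": -27,"rx": 0,"ry": 0,"rz": 0,"fingers": 1}
    - {"x": 0,"y": 0,"z": -37,"rx": 0,"ry": 0,"rz": 0,"fingers": 1}
    - {"x": 0,"y": 0,"z": -47,"rx": 0,"ry": 0,"rz": 0,"fingers": 1}
    - {"x": 0,"y": 0,"z": -47,"rx": 0,"ry": 0,"rz": 0,"fingers": 1}
  force: 40

```text
time_s: 16.35
tool_pos: [0.6551, -0.0073, 0.1363]
tool_rot: [180.0, -25.2, 7.5]
force: [1.0, -0.7, -1.8]
grip_width: 0.0117
grasp_force: 40.0
```

Request:
drive_tool:
  moves:
    - {"x": 0,"y": 0,"z": -12,"rx": 0,"ry": 0,"rz": 0,"fingers": 1}
    - {"x": 0,"y": 0,"z": -26,"rx": 0,"ry": 0,"rz": 0,"fingers": 1}
    - {"x": 0,"y": 0,"z": -42,"rx": 0,"ry": 0,"rz": 0,"fingers": 1}
    - {"x": 0,"y": 0,"z": -58,"rx": 0,"ry": 0,"rz": 0,"fingers": 1}
    - {"x": 0,"y": 0,"z": -76,"rx": 0,"ry": 0,"rz": 0,"fingers": 1}
    - {"x": 0,"y": 0,"z": -95,"rx": 0,"ry": 0,"rz": 0,"fingers": 1}
    - {"x": 0,"y": 0,"z": -110,"rx": 0,"ry": 0,"rz": 0,"fingers": 1}
    - {"x": 0,"y": 0,"z": -110,"rx": 0,"ry": 0,"rz": 0,"fingers": 1}
  force: 40

```text
time_s: 17.35
tool_pos: [0.6089, -0.0134, 0.2364]
tool_rot: [179.9, -25.2, 7.5]
force: [0.3, 0.9, -1.5]
grip_width: 0.0111
grasp_force: 40.0
```

Run:
```python
from geo import *
R=tool(-21.7)
delta([.52,.12,.26],R);delta([*BN,.19],R)
print(proj('top',np.r_[BN,.05]),proj('side',np.r_[BN,.05]))
for n in('top','side'):print(n,proj(n,np.array([[*(BN+Ro.from_euler('z',-21.7,degrees=True).as_matrix()[:2,:2]@[a,b]),.005] for a,b in((.08,.065),(.08,-.065),(-.08,-.065),(-.08,.065))])).round(1).tolist())
```

```text
shift [ -54.  -143.8  -51.7] rot [-0.1106 -0.4306  0.5009] deg 38.4 at [ 0.6089 -0.0134  0.2364] [179.91 -25.2    7.5 ] t 17.35
shift [ -98.7 -356.1    4.3] rot [-0.1106 -0.4306  0.5009] deg 38.4 at [ 0.6089 -0.0134  0.2364] [179.91 -25.2    7.5 ] t 17.35
[[185.2354778  241.10337985]] [[324.45216519 307.4005555 ]]
top [[181.0, 205.6], [225.6, 223.5], [200.3, 280.9], [154.8, 262.1]]
side [[283.0, 322.7], [311.6, 288.9], [364.1, 315.5], [338.8, 354.9]]
```

Request:
drive_tool:
  moves:
    - {"x": -10,"y": -10,"z": -12,"rx": -0.004,"ry": -0.015,"rz": 0.018,"fingers": 1}
    - {"x": -24,"y": -35,"z": -28,"rx": -0.012,"ry": -0.045,"rz": 0.053,"fingers": 1}
    - {"x": -37,"y": -70,"z": -42,"rx": -0.025,"ry": -0.1,"rz": 0.115,"fingers": 1}
    - {"x": -46,"y": -107,"z": -50,"rx": -0.042,"ry": -0.165,"rz": 0.19,"fingers": 1}
    - {"x": -54,"y": -144,"z": -52,"rx": -0.06,"ry": -0.235,"rz": 0.27,"fingers": 1}
    - {"x": -61,"y": -180,"z": -48,"rx": -0.078,"ry": -0.305,"rz": 0.353,"fingers": 1}
    - {"x": -68,"y": -215,"z": -41,"rx": -0.095,"ry": -0.37,"rz": 0.43,"fingers": 1}
    - {"x": -75,"y": -250,"z": -32,"rx": -0.106,"ry": -0.412,"rz": 0.479,"fingers": 1}
    - {"x": -83,"y": -285,"z": -20,"rx": -0.1106,"ry": -0.4306,"rz": 0.5009,"fingers": 1}
    - {"x": -90,"y": -318,"z": -8,"rx": -0.1106,"ry": -0.4306,"rz": 0.5009,"fingers": 1}
    - {"x": -96,"y": -343,"z": 0,"rx": -0.1106,"ry": -0.4306,"rz": 0.5009,"fingers": 1}
    - {"x": -99,"y": -356,"z": 4,"rx": -0.1106,"ry": -0.4306,"rz": 0.5009,"fingers": 1}
    - {"x": -99,"y": -356,"z": 4,"rx": -0.1106,"ry": -0.4306,"rz": 0.5009,"fingers": 1}
    - {"x": -99,"y": -356,"z": 4,"rx": -0.1106,"ry": -0.4306,"rz": 0.5009,"fingers": 1}
  force: 40

```text
time_s: 19.1
tool_pos: [0.4746, 0.3281, 0.1892]
tool_rot: [180.0, 0.2, -21.7]
force: [-0.4, -0.1, -1.3]
grip_width: 0.0112
grasp_force: 40.0
```

Run:
```python
from geo import *
import cv2
from cell import vision
bt=np.array([[173.3,200],[226.7,221],[200,284.3],[146,261.7]])
Rz=lambda a:Ro.from_euler('z',a).as_matrix()
T=lambda p,z,a=.17,b=.14:rect(a,b)@Rz(p[2]).T+[p[0],p[1],z]
r=least_squares(lambda p:(proj('top',T(p,.05))-bt).ravel(),[.476,.328,-.378]);p=r.x
print(p,np.degrees(p[2]),r.fun.round(1));print(proj('side',T(p,.05)).round(1).tolist())
delta([p[0],p[1],.19],tool(np.degrees(p[2])))
q=np.array([*BN,-.378]);out=[]
for n,x,y in(('top',135,185),('side',262,262)):
    for im in (cv2.imread(f'raw_{n}.png'),np.ascontiguousarray(vision.read_camera(n)['image'][:,:,::-1])):
        s=4;c=np.zeros((100,100,3),np.uint8);k=im[y:y+75,x:x+100] if 0 else im[y:y+100,x:x+100];c[:k.shape[0]]=k
        big=cv2.resize(c,None,fx=3,fy=3,interpolation=cv2.INTER_CUBIC)
        if len(out)%2==0:
          for z,col,a,b in((.05,(0,0,255),.17,.14),(0,(0,255,0),.17,.14),(.005,(255,255,0),.16,.13)):
            cv2.polylines(big,[((proj(n,T(p,z,a,b))-[x,y]+.5)*3).astype(int)],True,col,1)
        out.append(big)
cv2.imwrite('pics/a6.png',np.vstack([np.hstack(out[:2]),np.hstack(out[2:])]))
```

```text
[ 0.4755296   0.32486694 -0.36618361] -20.980775254368833 [ 2.   0.5 -1.2 -1.2 -1.7 -0.7  0.9  1.4]
[[279.9, 310.9], [311.1, 274.7], [368.5, 301.9], [341.6, 344.5]]
shift [ 2.1  2.6 -0.8] rot [ 0.0005  0.0029 -0.0119] deg 0.7 at [0.4746 0.3281 0.1892] [ 1.7997e+02  1.6000e-01 -2.1660e+01] t 19.1
```

View pics/a6.png

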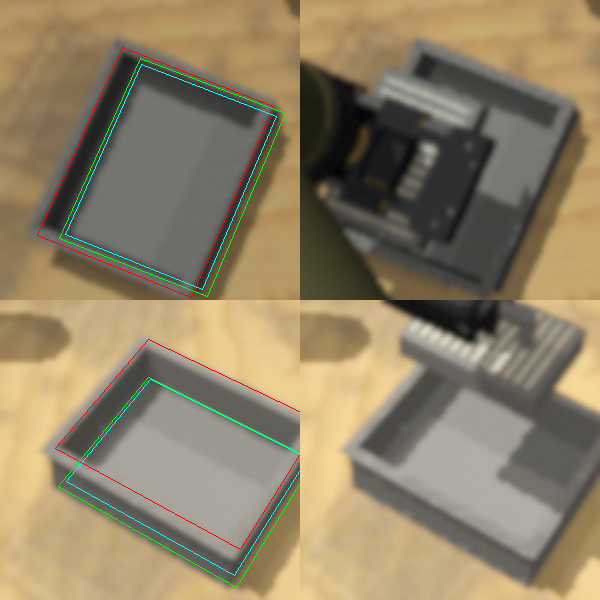

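Overlay: the bin fit agrees within about 3 mm in both views; the filter is level above it (right crops: about (430,170) top, (490,350) side). Lower.

Request:
drive_tool:
  moves:
    - {"x": 1,"y": 2,"z": 15,"rx": 0,"ry": 0.003,"rz": -0.008,"fingers": 1}
    - {"x": 1,"y": 2,"z": 37,"rx": 0,"ry": 0.003,"rz": -0.008,"fingers": 1}
    - {"x": 1,"y": 2,"z": 59,"rx": 0,"ry": 0.003,"rz": -0.008,"fingers": 1}
    - {"x": 1,"y": 2,"z": 81,"rx": 0,"ry": 0.003,"rz": -0.008,"fingers": 1}
    - {"x": 1,"y": 2,"z": 101,"rx": 0,"ry": 0.003,"rz": -0.008,"fingers": 1}
    - {"x": 1,"y": 2,"z": 118,"rx": 0,"ry": 0.003,"rz": -0.008,"fingers": 1}
    - {"x": 1,"y": 2,"z": 129,"rx": 0,"ry": 0.003,"rz": -0.008,"fingers": 1}
    - {"x": 1,"y": 2,"z": 135,"rx": 0,"ry": 0.003,"rz": -0.008,"fingers": 1}
    - {"x": 1,"y": 2,"z": 138,"rx": 0,"ry": 0.003,"rz": -0.008,"fingers": 1}
    - {"x": 1,"y": 2,"z": 138,"rx": 0,"ry": 0.003,"rz": -0.008,"fingers": 1}
  force: 40

```text
time_s: 20.45
tool_pos: [0.4748, 0.3265, 0.0513]
tool_rot: [-180.0, -0.0, -21.2]
force: [-0.1, 0.2, -1.6]
grip_width: 0.0118
grasp_force: 40.0
```

Request:
drive_tool:
  moves:
    - {"x": 0,"y": 0,"z": 1,"rx": 0,"ry": 0,"rz": 0,"fingers": 1}
    - {"x": 0,"y": 0,"z": 2,"rx": 0,"ry": 0,"rz": 0,"fingers": 1}
    - {"x": 0,"y": 0,"z": 3,"rx": 0,"ry": 0,"rz": 0,"fingers": 1}
    - {"x": 0,"y": 0,"z": 3,"rx": 0,"ry": 0,"rz": 0,"fingers": 1}
  force: 40

```text
time_s: 20.95
tool_pos: [0.4746, 0.3263, 0.048]
tool_rot: [180.0, 0.0, -21.2]
force: [-0.0, -0.6, -0.9]
grip_width: 0.0114
grasp_force: 40.0
```

Request:
drive_tool:
  moves:
    - {"x": 0,"y": 0,"z": 1,"rx": 0,"ry": 0,"rz": 0,"fingers": 1}
    - {"x": 0,"y": 0,"z": 2,"rx": 0,"ry": 0,"rz": 0,"fingers": 1}
    - {"x": 0,"y": 0,"z": 2,"rx": 0,"ry": 0,"rz": 0,"fingers": 1}
  force: 40

```text
time_s: 21.32
tool_pos: [0.4747, 0.3263, 0.0466]
tool_rot: [-180.0, -0.0, -21.2]
force: [-1.5, -1.8, 4.2]
grip_width: 0.0115
grasp_force: 40.0
```

Request:
drive_tool:
  moves:
    - {"x": 0,"y": 0,"z": 0,"rx": 0,"ry": 0,"rz": 0,"fingers": 0.5}
    - {"x": 0,"y": 0,"z": 0,"rx": 0,"ry": 0,"rz": 0,"fingers": 0.1}
    - {"x": 0,"y": 0,"z": 0,"rx": 0,"ry": 0,"rz": 0,"fingers": 0.1}
    - {"x": 0,"y": 0,"z": 0,"rx": 0,"ry": 0,"rz": 0,"fingers": 0.1}
    - {"x": 0,"y": 0,"z": 0,"rx": 0,"ry": 0,"rz": 0,"fingers": 0.1}
    - {"x": 0,"y": 0,"z": -8,"rx": 0,"ry": 0,"rz": 0,"fingers": 0.1}
    - {"x": 0,"y": 0,"z": -20,"rx": 0,"ry": 0,"rz": 0,"fingers": 0.1}
    - {"x": 0,"y": 0,"z": -45,"rx": 0,"ry": 0,"rz": 0,"fingers": 0.1}
    - {"x": 0,"y": 0,"z": -80,"rx": 0,"ry": 0,"rz": 0,"fingers": 0.1}
    - {"x": 0,"y": 0,"z": -120,"rx": 0,"ry": 0,"rz": 0,"fingers": 0.1}
    - {"x": 0,"y": 0,"z": -160,"rx": 0,"ry": 0,"rz": 0,"fingers": 0.1}
    - {"x": 0,"y": 0,"z": -200,"rx": 0,"ry": 0,"rz": 0,"fingers": 0.1}
    - {"x": 0,"y": 0,"z": -200,"rx": 0,"ry": 0,"rz": 0,"fingers": 0.1}
    - {"x": 0,"y": 0,"z": -200,"rx": 0,"ry": 0,"rz": 0,"fingers": 0.1}
  force: 40

```text
time_s: 23.08
tool_pos: [0.4744, 0.3262, 0.2462]
tool_rot: [-180.0, -0.0, -21.2]
force: [-0.8, -0.2, -0.4]
grip_width: 0.0391
grasp_force: 0.0
```

Run:
```python
from geo import *
import cv2
from cell import vision
# numeric check: changed regions in side view vs. the start, connected components
im=vision.read_camera('side')['image'][:,:,::-1]
d=np.abs(im.astype(int)-cv2.imread('raw_side.png')).max(2)>35
n,l,s,c=cv2.connectedComponentsWithStats(d.astype(np.uint8))
for i in range(1,n):
    if s[i,4]>25:print(s[i],c[i].round())
# bright pleats' mask in the bin vs predicted filter top (z=.029) corners
P=np.array([.4747,.3263,.029])+rect(.118,.082)@Ro.from_euler('z',-21.2,degrees=True).as_matrix().T
print('pred filter top',proj('side',P).round().tolist(),'bar',proj('side',[.4747,.3263,.063]))
m=(im[265:360,270:372].min(2)>175);ys,xs=np.nonzero(m);print('bright',len(xs),xs.min()+270,xs.max()+270,ys.min()+265,ys.max()+265)
print('tin,spray,bottle diff',[(d[a:b,e:f].sum()) for a,b,e,f in((222,256,357,378),(203,282,213,246),(118,190,268,296))])
```

```text
[370  20  39  23 409] [393.  32.]
[400  38  25  39 601] [412.  58.]
[324  41  29   9 115] [340.  45.]
[  265    48   130   211 10197] [333. 148.]
[297 292  53  39 360] [323. 309.]
[313 302  25  17  82] [326. 309.]
[319 313  13  13  56] [325. 319.]
[297 315  57  27 314] [328. 328.]
[363 323  15  25 170] [372. 336.]
pred filter top [[296.0, 313.0], [314.0, 292.0], [354.0, 311.0], [337.0, 336.0]] bar [[325.24842494 303.34529969]]
bright 553 300 349 294 331
tin,spray,bottle diff [np.int64(0), np.int64(0), np.int64(177)]
```

Run:
```python
from geo import *
import cv2
from cell import vision,workorder
im=vision.read_camera('top')['image'][:,:,::-1]
d=np.abs(im.astype(int)-cv2.imread('raw_top.png')).max(2)>35
print('bottle',d[100:164,382:430].sum(),'tin',d[262:295,288:314].sum(),'spray',d[97:152,204:248].sum())
if d[100:164,382:430].sum()<60: print(workorder.sign_off())
```

```text
bottle 0 tin 0 spray 0
the job is handed in; nothing more can be done
None
```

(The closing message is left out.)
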